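# Set the bolt feeder's selector and hold its sprung shutter half open

## Robot

A 6-joint arm with a two-finger parallel gripper is mounted at the origin on the work surface. World frame = base frame: x ahead of the robot, y to its left, z up, the work surface at z = 0. Lengths are in m, angles in rad, forces in N, time in s.
With the tool pointing down it reaches from about 0.25 to 0.725 m from the base axis. Payload 4 kg.
Tool frame: the origin (TCP) lies on the front face of the gripper's body, between the roots of the fingers; the fingertips stand 73 mm ahead of it and the grasp point (between the pads) lies 54 mm ahead of it; z points along the fingers, y is the line along which they close (so a half turn about z gives the same grasp; the last joint's range is limited). The gripper opens to 85 mm and grips with 20 to 120 N. Pads are 22 mm wide; open, the fingers measure 114 mm over their backs; the gripper's body (76 mm by 85 mm) begins 54 mm behind the grasp point. The pads swing forward as they close: fully open they stand 13 mm farther back than shut.
Start: joints at [-1.144, 0.241, 0.005, 1.335, 0, 1.571], TCP at [0.207, -0.455, 0.304] pointing down, gripper open.
Joint ranges: [-2.72, 2.72], [-1.05, 1.87], [-1.09, 1.28], [-1.99, 2.15], [-1.42, 1.44], [-3.14, 3.14]. Speed limits (rad/s): [2.79, 2.79, 3.14, 3.14, 3.14, 3.14].

## Interface

Orientations are given as a unit quaternion [x, y, z, w].
In Python, from workcell import bot gives the robot as it stands. The module is installed in compiled form; this text tells all that it offers.
- The arm moves only by the tool step_arm, never from a script. Its argument "rows" is a list of rows, each a list of 2 entries, a list of its own where there are three numbers: the shift along the tool's x, y, z in mm, then the turn about the tool's z in degrees. A call has 1 to 12 rows; each row is the pose to reach, as a shift and turn from the pose commanded when the call began, along the tool's axes at that moment; what a row does not reach only later rows make up. A row lasts 1/8 s, in which the tool goes at most 62.5 mm and 10.7 degrees, less where a joint would pass 70% of its speed; a pose out of reach is approached as far as the arm can. A call with a gripper value outside its range is refused whole. "claw" is the gripper's target within -1 to 1 (shut at 1, half-way at 0, fully open at -1), set as the call begins (left out, the last holds). The fingers move at their own pace and stop on an object; the grip force is fixed at half the most. Time passes only in rows, so rows that repeat a pose let the fingers close. It gives the time, the measured TCP pose, the force, the opening and the grip force at its end, in the units of the state.
- bot.get_obs(): the state, without advancing time (a new reading comes with each control period).
- bot.camera(name): name is "side" or "top"; returns (picture, depth): 420x560x3 uint8, red, green, blue; 420x560 float32, m along the optical axis (not along the pixel's ray), 0 where there is no reading.
- bot.camera_params(name): a dict with "fx", "fy", "cx", "cy" (pixels), "pose" (4x4, takes a point from camera to world coordinates). Camera axes: x right, y up, looking along -z (the intrinsics and any distortion apply to the point x, -y, -z); pixel columns grow to the right and rows downward; lengths in m; the calibration is good to about 2 mm. A picture is of the moment at which its call begins. camera_params takes no time and is no camera call.
- bot.job_done(): hands the job in; it is judged then, once.
Trained networks look in the newest picture that a camera, given by its name, has taken for a name from the list of things; names that differ only in an ending like _2 or _b are one class to them, and where a whole thing is asked for, a point or a joint stands for the part that bears it (a point fixed in the world has none). Each returns a list of dicts, best first, with "score" (0 to 1); they miss things now and then, are a little off and sometimes report something else, mostly with a low value. They report only what shows in the picture. A call takes as long as a camera call. They do not tell look-alikes from the thing itself.
- bot.trace(target, camera): "pixels" (420x560 bool, what is visible of it) and "uv" ([column, row] in pixels, amid what is visible of it).
The state is a dict: "clock": time; "joint_pos": joint angles; "joint_vel": joint speeds; "tau": joint torques, N m; "eef_pos": TCP position; "tool_rot": TCP orientation; "ft_force": force on the tool from outside, world axes, zero at the start; "ft_torque": the same for the moment, N m; "grip_width": finger opening in m; "grasp_force": force on a finger pad.
Only numpy, scipy, OpenCV 4.12 (cv2) and the standard library are available. Lean on these libraries where they do the work, as an engineer would, in place of code of your own. Each camera call takes 0.05 s, during which the arm holds its last target. There are 200 camera calls.

## Task

Set up the vibrating bolt feeder for a trickle: turn the selector knob on the control box clockwise to the third of its four marks (the second longest line) and let it rest there; only after that slide the feeder's spring-closed shutter by its upright handle to half travel, where the handle stands level with the long line on the feeder's ledge, never letting it go past three quarters open. Finish while still holding the shutter there against its spring, do not let go, and leave the loose things on the bench where they are.

Things in the scene. Friction and masses are not known exactly. Their poses are not given: they have to be found in the camera images.
- selector (a joint): angle of the selector knob, rad, growing clockwise seen from above. Four detents, at 0, 0.6, 1.2 and 1.8, one at each painted line; the third mark is 1.2. It clicks into the nearest detent when let go; it starts at the first or second mark, or seldom balanced on the hump between them (read it). Stops at -0.1 and 1.9; it comes to rest within 0.04 of a mark; turning takes up to about 0.3 N m
- selector_grip (a point): black knob: upright bar grip 48 mm long, 14 mm thick, 34 mm tall, on a 50 mm disc, axis vertical. This point lies on the axis, 12 mm below the bar's top and 91 mm above the bench. Its x axis runs along the bar, towards the end with the white pointer line on top; y across the bar (grip it across y); z up. The axes turn with the knob. Nothing else within 55 mm beside it rises above the box top (55 mm above the bench) but a 60 mm disc 6 mm thick under the knob
- control_box: grey fixed box 160 x 150 x 55 mm (x, y, z) with the knob in the middle of its top; origin at the centre of its underside. Four white lines, 6 mm wide, fan out round the knob on the box's top, 8, 16, 24 and 32 mm long clockwise from above; the middle of the fan points along the box's +x, lines at +0.9, +0.3, -0.3 and -0.9 rad (anticlockwise positive) from it
- shutter (a joint): how far the shutter is open, m: 0 shut (a spring holds it there), 0.070 fully open, half travel 0.035. The spring pulls it shut with about 4 N when shut, 10 N at half travel, 16 N fully open (170 N per m); friction about 1 N
- shutter_grip (a point): upright black handle of the shutter: 14 mm thick along the slide (y), 30 mm wide (x), from 100 to 165 mm above the bench, standing out 45 mm from the feeder's +x face; this point lies on its centre line 20 mm below its top, 145 mm above the bench. The shutter opens along this point's +y axis; x points away from the feeder, z up; the axes keep the feeder's directions. Free on both sides along y for 55 mm or more; grip it across y from above, or push its -y side
- feeder: grey fixed open-topped bin of bolts, 130 x 240 x 150 mm (x, y, z), mouth with steel shutter and a small chute on its +x face, which looks away from the robot, spring tube at its +y end, motor at its -y end (out to y = -168 mm); origin at the centre of its underside
- half_line (a point): middle of the long white line on the ledge at the top of the feeder's +x face, 150 mm above the bench; the line runs along the feeder's x. Two short lines 35 mm either side along y show handle positions shut and fully open. The ledge ends 25 mm behind the handle's centre line in x
- screwdriver: bystander: screwdriver lying between the two stations; origin under its middle
- wrench: bystander: steel wrench lying beyond the stations; origin under its middle
- jar: bystander: closed jar, 70 mm across, 90 mm tall; origin at its foot
- carton: bystander: small cardboard carton 60 x 100 x 50 mm on the robot's side of the feeder; origin at its foot
- tape: bystander: tape measure 35 x 65 x 60 mm standing beyond the control box; origin at its foot
- roller: bystander: paint roller, 180 mm, 40 mm high, lying beyond the stations; origin at its foot, under the sleeve's middle
- can: bystander: closed can 74 mm across, 110 mm tall, at the left side; origin at its foot
Not all that is in view belongs to the job. Leave any blue look-alike of the control_box alone.

How it is judged:
By the outcome, as a careful person would: the job done as asked, in the order asked, and still so for the second after the job is handed in, while the arm keeps its last pose, push and grip.
It also fails if it takes over 51 s, if anything falls off the work surface, if the arm or the gripper's body presses on something with over 40 N, if the wrist force passes 120 N, or if a joint passes its speed limit or range.

## Working session

There is one attempt and no reset: what is moved stays moved. The work goes in short steps, Python scripts to look and compute and a tool call to move; the robot and the scene stay as the last step left them, time stands still between calls to the robot, and variables do not carry over. Pictures are saved under pics/ and viewed, at most 10 in all, crops included, and the job is handed in when it is done.

Besides the shell and the picture viewer there is one more tool, called after "Request:" in YAML: its name, and indented under it one key for each argument. step_arm: Moves the arm, as the interface text tells. Its arguments: {"type":"object","properties":{"rows":{"type":"array"},"claw":{"type":"number"}},"required":["rows"]}

```bash
mkdir -p pics; cat > h.py <<'E'
import numpy as np,cv2
from workcell import bot
def cloud(cam,d):
    p=bot.camera_params(cam);P=np.array(p["pose"])
    v,u=np.mgrid[0:420,0:560]
    c=np.stack([(u-p["cx"])/p["fx"]*d,-(v-p["cy"])/p["fy"]*d,-d],-1)
    return c@P[:3,:3].T+P[:3,3]
E
python3 - <<'E'
from h import *
for c in("top","side"):
    im,d=bot.camera(c);np.savez(f"{c}0.npz",im=im,d=d)
    cv2.imwrite(f"pics/{c}0.png",im[:,:,::-1])
    W=cloud(c,d);p=bot.camera_params(c);print(c,{k:p[k] for k in p if k!="pose"},np.round(p["pose"],3).tolist())
    for t in("selector_grip","control_box","shutter_grip","feeder"):
        for r in bot.trace(t,c)[:3]:
            m=r["pixels"]&(d>0);print(t,round(r["score"],2),np.round(r["uv"]),m.sum(),np.round(np.median(W[m],0),3) if m.any() else None)
o=bot.get_obs();print(o["eef_pos"],o["tool_rot"],o["clock"],o["grip_width"])
E
```

```text
top {'fx': 414.79650000587986, 'fy': 414.79650000587986, 'cx': 281.7153048957862, 'cy': 209.1603137118168} [[0.017, 0.998, -0.066, 0.412], [-1.0, 0.016, -0.008, 0.018], [-0.007, 0.066, 0.998, 1.4], [0.0, 0.0, 0.0, 1.0]]
selector_grip 0.7 [452. 211.] 194 [ 0.498 -0.512  0.078]
selector_grip 0.57 [378. 288.] 215 [ 0.251 -0.279  0.073]
selector_grip 0.54 [370. 212.] 193 [ 0.494 -0.255  0.076]
control_box 0.97 [447. 211.] 2457 [ 0.496 -0.504  0.056]
control_box 0.8 [370. 212.] 2375 [ 0.494 -0.255  0.056]
control_box 0.78 [373. 289.] 2528 [ 0.252 -0.275  0.056]
shutter_grip 0.64 [210. 174.] 60 [0.593 0.244 0.159]
feeder 0.88 [210. 207.] 4621 [0.495 0.247 0.127]
feeder 0.54 [116. 223.] 677 [0.451 0.551 0.106]
side {'fx': 471.98565819814667, 'fy': 471.98565819814667, 'cx': 275.17958339320063, 'cy': 202.31934844843272} [[-0.858, 0.278, -0.431, -0.133], [-0.513, -0.451, 0.73, 1.142], [0.009, 0.848, 0.53, 0.911], [0.0, 0.0, 0.0, 1.0]]
selector_grip 0.64 [389. 192.] 163 [ 0.244 -0.27   0.077]
selector_grip 0.59 [349. 151.] 127 [ 0.495 -0.505  0.073]
selector_grip 0.43 [324. 177.] 167 [ 0.491 -0.254  0.078]
control_box 0.97 [321. 187.] 1447 [ 0.482 -0.217  0.05 ]
control_box 0.69 [350. 161.] 1115 [ 0.484 -0.475  0.05 ]
control_box 0.62 [383. 205.] 1175 [ 0.255 -0.22   0.05 ]
shutter_grip 0.48 [212. 220.] 170 [0.597 0.255 0.143]
shutter_grip 0.19 [242. 251.] 5895 [0.465 0.306 0.122]
feeder 0.61 [247. 253.] 6061 [0.465 0.303 0.122]
[ 0.20697404 -0.45512207  0.30385874] [ 9.77317028e-01  2.11781548e-01 -1.31917533e-05 -5.58332123e-05] 0.5 0.08551755477721715
```

View pics/top0.png

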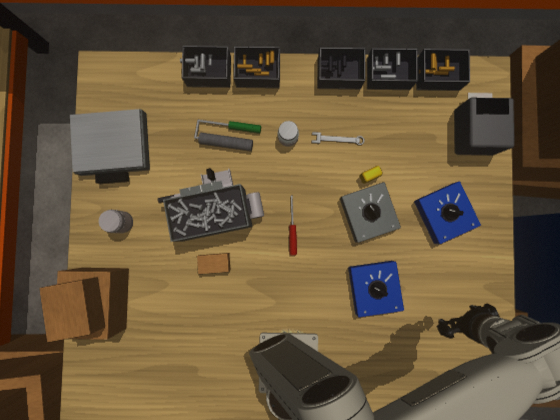

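View pics/side0.png

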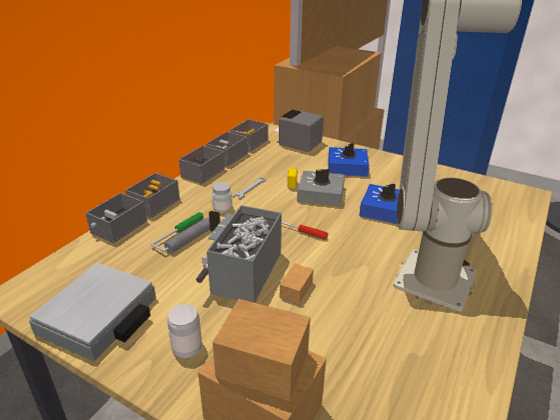

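Three boxes look alike in the top picture: grey at (370,212), blue at (448,212) and blue at (376,289). The grey one fits the "grey fixed box" description. I'll confirm it in one enlarged crop, with the handle beside it.

```bash
python3 - <<'E'
from h import *
z=np.load("top0.npz");im=z["im"];d=z["d"];W=cloud("top",d)
a=cv2.resize(im[175:250,330:410],(400,375),interpolation=cv2.INTER_CUBIC)
b=cv2.resize(im[155:230,170:250],(400,375),interpolation=cv2.INTER_CUBIC)
cv2.imwrite("pics/crop0.png",np.hstack([a,b])[:,:,::-1])
def rect(m):
    r=cv2.minAreaRect((W[m][:,:2]*1000).astype(np.float32));return np.round(r[0],1),np.round(r[1],1),round(r[2],1)
box=np.zeros(d.shape,bool);box[170:255,325:412]=1
top=box&(abs(W[...,2]-.055)<.012);print("box",rect(top))
kn=box&(W[...,2]>.085);print("bar",kn.sum(),rect(kn),W[kn].mean(0).round(4),np.percentile(W[kn][:,2],[10,90]))
g=im.astype(int).max(-1)
wh=box&(im.min(-1)>170);n,l,s,c=cv2.connectedComponentsWithStats(wh.astype(np.uint8))
for i in range(1,n):
    if s[i,4]>2:print("white",s[i,4],c[i].round(1),W[l==i].mean(0).round(4))
f=np.zeros(d.shape,bool);f[165:182,200:220]=1
h=f&(W[...,2]>.12)&(im.max(-1)<60)
print("handle",h.sum(),rect(h),W[h].mean(0).round(4),np.percentile(W[h][:,2],[10,90]))
f=np.zeros(d.shape,bool);f[180:245,160:252]=1
h=f&(abs(W[...,2]-.15)<.012);print("feeder rim",rect(h),W[h].mean(0))
E
```

```text
box (array([ 521.8, -251.5]), array([213.9, 150.8]), 19.3)
bar 118 (array([ 466.6, -126. ]), array([ 44.9, 303.6]), 12.3) [ 0.4706 -0.1746  0.4979] [0.09785952 1.40044462]
handle 63 (array([598. , 246.9]), array([28.8, 11.1]), 12.4) [0.5969 0.2455 0.1551] [0.13272469 0.16699595]
feeder rim (array([491.1, 261.4]), array([151.6, 242.1]), 12.7) [0.49870268 0.26469065 0.14599443]
```

View pics/crop0.png

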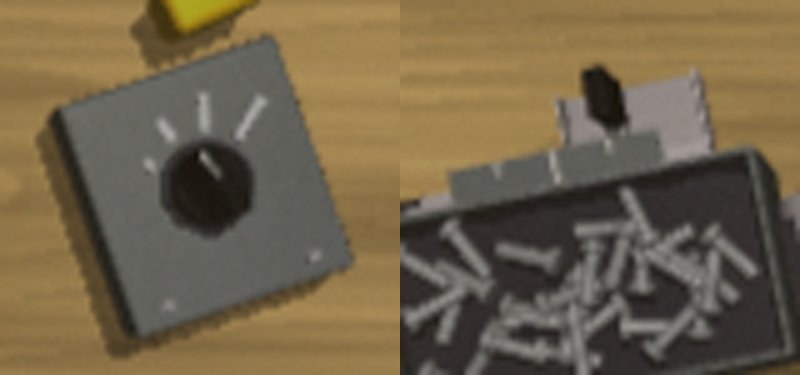

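The crop confirms the grey box: the lines grow clockwise, and the knob's pointer (crop (203,152)–(220,178)) aims at the second line at (167,130). The third line is at (205,112). The handle, at (605,100), stands by the right-hand short line, so the shutter is shut.

```bash
python3 - <<'E'
from h import *
from scipy.spatial.transform import Rotation as R
z=np.load("top0.npz");im=z["im"];d=z["d"];W=cloud("top",d)
def rect(m):
    m=cv2.morphologyEx(m.astype(np.uint8),cv2.MORPH_OPEN,np.ones((3,3)))>0
    r=cv2.minAreaRect((W[m][:,:2]*1000).astype(np.float32));return np.round(r[0],1),np.round(r[1],1),round(r[2],1)
box=np.zeros(d.shape,bool);box[180:246,338:404]=1;box&=d>0
print("box",rect(box&(abs(W[...,2]-.055)<.006)))
k=box&(W[...,2]>.08)&(W[...,2]<.12)
print("bar",k.sum(),rect(k),W[k].mean(0).round(4))
k=box&(W[...,2]>.064)&(W[...,2]<.12);print("knob",rect(k))
# pointer/lines: project pixel to known height
p=bot.camera_params("top");P=np.array(p["pose"])
def at(u,v,h):
    r=P[:3,:3]@np.array([(u-p["cx"])/p["fx"],-(v-p["cy"])/p["fy"],-1]);return (P[:3,3]+r*(h-P[2,3])/r[2])[:2]
C=lambda x,y:(330+x/5-.4,175+y/5-.4)
for n,q,h in(("ptr",((203,152),(220,178)),.103),("l2",((158,120),(175,140)),.055),("l3",((205,95),(205,130)),.055),("l4",((264,98),(240,135)),.055)):
    a,b=[at(*C(*x),h) for x in q];print(n,a.round(3),b.round(3),np.degrees(np.arctan2(*(a-b)[::-1])).round(1))
D=lambda x,y:(170+(x-400)/5-.4,155+y/5-.4)
for q in((497,170),(555,165),(608,143)):print("ledge",at(*D(*q),.15).round(4))
T=R.from_quat(bot.get_obs()["tool_rot"]).as_matrix();print(T.round(3))
E
```

```text
box (array([ 496.5, -260.4]), array([159.6, 150.5]), 19.8)
bar 85 (array([ 496.8, -260.3]), array([46.8, 14.9]), 38.6) [ 0.4958 -0.259   0.1011]
knob (array([ 495.7, -260.7]), array([48.8, 45.8]), 88.7)
ptr [ 0.516 -0.249] [ 0.499 -0.26 ] 33.5
l2 [ 0.54 -0.23] [ 0.527 -0.241] 40.7
l3 [ 0.557 -0.26 ] [ 0.534 -0.261] 0.2
l4 [ 0.555 -0.299] [ 0.531 -0.283] -32.5
ledge [0.5528 0.3096]
ledge [0.5564 0.2745]
ledge [0.5704 0.2426]
[[ 0.91   0.414 -0.   ]
 [ 0.414 -0.91   0.   ]
 [-0.    -0.    -1.   ]]
```

Box centre is (0.4965, −0.2604) with yaw 19.8°, and the size matches. The bar's yaw is about 37°, so the knob is at the second mark and needs +34.4° clockwise. Moving above the knob.

Request:
step_arm:
  rows:
    - [[60,-10,0],-4]
    - [[120,-20,0],-8]
    - [[180,-30,10],-12.5]
    - [[240,-40,30],-12.5]
    - [[300,-50,50],-12.5]
    - [[344,-57.3,80],-12.5]
    - [[344,-57.3,80],-12.5]
    - [[344,-57.3,80],-12.5]
    - [[344,-57.3,80],-12.5]
  claw: -1

```text
clock: 1.62
eef_pos: [0.4959, -0.2617, 0.2251]
tool_rot: [0.949, 0.316, 0.001, 0.001]
ft_force: [0.7, 0.1, -0.2]
grip_width: 0.0853
grasp_force: 0.0
```

Request:
step_arm:
  rows:
    - [[0,0,40],0]
    - [[0,0,70],0]
    - [[0,0,81],0]
    - [[0,0,81],0]
    - [[0,0,81],0]

```text
clock: 2.25
eef_pos: [0.4972, -0.2614, 0.1446]
tool_rot: [0.949, 0.317, 0.001, 0.001]
ft_force: [0.9, 0.9, 0.1]
grip_width: 0.0853
grasp_force: 0.0
```

Request:
step_arm:
  rows:
    - [[0,0,0],0]
    - [[0,0,0],0]
    - [[0,0,0],0]
    - [[0,0,0],0]
    - [[0,0,0],0]
    - [[0,0,0],0]
    - [[0,0,0],0]
    - [[0,0,0],0]
  claw: 1

```text
clock: 3.25
eef_pos: [0.4972, -0.2613, 0.1441]
tool_rot: [0.948, 0.317, 0.001, 0.001]
ft_force: [-0.9, -1.8, 4.6]
grip_width: 0.013
grasp_force: 60.6
```

Gripped at 13 mm. Turning clockwise.

Request:
step_arm:
  rows:
    - [[0,0,0],6]
    - [[0,0,0],12]
    - [[0,0,0],18]
    - [[0,0,0],24]
    - [[0,0,0],30]
    - [[0,0,0],35]
    - [[0,0,0],35]
    - [[0,0,0],35]
    - [[0,0,0],35]

```text
clock: 4.38
eef_pos: [0.497, -0.2606, 0.1441]
tool_rot: [1.0, 0.017, 0.001, 0.0]
ft_force: [-0.2, -0.2, 7.2]
grip_width: 0.0132
grasp_force: 60.9
```

Request:
step_arm:
  rows:
    - [[0,0,0],0]
    - [[0,0,0],0]
    - [[0,0,0],0]
    - [[0,0,0],0]
    - [[0,0,0],0]
    - [[0,0,0],0]
  claw: -1

```text
clock: 5.12
eef_pos: [0.4964, -0.2606, 0.1428]
tool_rot: [1.0, 0.017, -0.0, -0.0]
ft_force: [-0.0, 0.0, 0.3]
grip_width: 0.0856
grasp_force: 0.0
```

Request:
step_arm:
  rows:
    - [[0,0,-40],0]
    - [[0,0,-90],0]
    - [[0,0,-130],0]
    - [[0,60,-160],0]
    - [[0,0,-160],0]

```text
clock: 5.75
eef_pos: [0.4971, -0.2696, 0.3047]
tool_rot: [1.0, 0.01, 0.003, 0.003]
ft_force: [0.3, 2.7, -0.0]
grip_width: 0.0854
grasp_force: 0.0
```

Request:
step_arm:
  rows:
    - [[15,-60,0],-2]
    - [[30,-120,0],-4]
    - [[45,-180,0],-6]
    - [[60,-240,0],-8]
    - [[75,-300,0],-10]
    - [[90,-360,0],-10.5]
    - [[105,-420,0],-10.5]
    - [[115,-475,0],-10.5]
    - [[118,-504,0],-10.5]
    - [[118,-504,0],-10.5]
    - [[118,-504,0],-10.5]
    - [[118,-504,0],-10.5]
  claw: -0.2

```text
clock: 7.25
eef_pos: [0.6118, 0.1987, 0.3031]
tool_rot: [0.988, 0.15, -0.004, -0.018]
ft_force: [-0.5, -0.2, 0.7]
grip_width: 0.051
grasp_force: 0.0
```

```bash
python3 - <<'E'
from h import *
from scipy.spatial.transform import Rotation as R
im,d=bot.camera("top");W=cloud("top",d);s,sd=bot.camera("side");np.savez("1.npz",im=im,d=d,s=s,sd=sd)
k=np.zeros(d.shape,bool);k[180:246,338:404]=1
k&=(W[...,2]>.08)&(W[...,2]<.12)
k=cv2.morphologyEx(k.astype(np.uint8),cv2.MORPH_OPEN,np.ones((3,3)))>0
r=cv2.minAreaRect((W[k][:,:2]*1000).astype(np.float32));print(r)
o=bot.get_obs();T=R.from_quat(o["tool_rot"]).as_matrix();print(o["eef_pos"].round(4),o["grip_width"],np.degrees(np.arctan2(T[1,0],T[0,0])),T[:,2])
a=cv2.resize(im[175:250,330:410],(400,375),interpolation=cv2.INTER_CUBIC)
b=cv2.resize(s[130:280,140:300],(400,375),interpolation=cv2.INTER_CUBIC)
cv2.imwrite("pics/c1.png",np.hstack([a,b])[:,:,::-1])
E
```

```text
((497.294677734375, -260.07391357421875), (45.65617752075195, 14.398180961608887), 5.329949855804443)
[0.6119 0.1987 0.3032] 0.05105791169181426 17.270611862800163 [-0.01245982  0.03559178 -0.99928874]
```

View pics/c1.png

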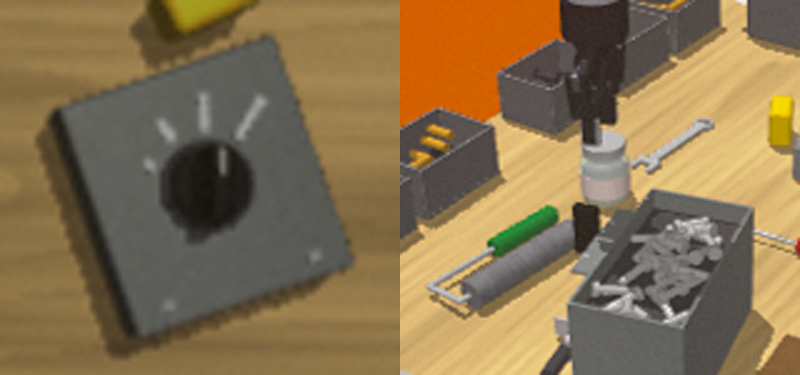

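The knob's pointer (left crop, (223,160)) now lines up with the third mark, and the measured bar yaw agrees. The right crop shows the gripper short of the handle at (585,225). I'll let it settle.

Request:
step_arm:
  rows:
    - [[0,0,0],0]
    - [[0,0,0],0]

```text
clock: 7.6
eef_pos: [0.612, 0.1993, 0.3031]
tool_rot: [0.988, 0.151, -0.003, -0.019]
ft_force: [0.3, -0.3, 0.6]
grip_width: 0.0514
grasp_force: 0.0
```

```bash
python3 - <<'E'
from h import *
from scipy.spatial.transform import Rotation as R
o=bot.get_obs();T=R.from_quat(o["tool_rot"]).as_matrix();print(o["eef_pos"].round(4),np.degrees(np.arctan2(T[1,0],T[0,0])),T[:,2].round(4),(T.T@(np.array([.598,.247,.24])-o["eef_pos"])*1000).round(1))
z=np.load("1.npz");W=cloud("side",z["sd"])
for h in(bot.camera("side"),):
    W=cloud("side",h[1])
    for r in bot.trace("shutter_grip","side")[:2]:
        m=r["pixels"]&(h[1]>0);q=W[m];q=q[(q[:,2]>.1)&(q[:,2]<.17)];print(r["score"],len(q),q.mean(0),cv2.minAreaRect((q[:,:2]*1000).astype(np.float32)))
E
```

```text
[0.612  0.1993 0.3031] 17.317909022795135 [-0.0125  0.0357 -0.9993] [  0.9 -47.3  64.9]
0.57 176 [0.59714464 0.25418789 0.1400729 ] ((597.582275390625, 251.27088928222656), (32.23219299316406, 19.607498168945312), 13.286604881286621)
```

Request:
step_arm:
  rows:
    - [[0,-20,15],2]
    - [[1,-46,30],4.5]
    - [[1,-46,30],4.5]
    - [[1,-46,30],4.5]
    - [[1,-46,30],4.5]

```text
clock: 8.32
eef_pos: [0.6119, 0.2041, 0.2751]
tool_rot: [0.988, 0.148, -0.008, -0.034]
ft_force: [1.0, 0.9, 0.3]
grip_width: 0.0513
grasp_force: 0.0
```

```bash
cat > st.py <<'E'
from h import *
from scipy.spatial.transform import Rotation as R
o=bot.get_obs();T=R.from_quat(o["tool_rot"]).as_matrix();g=o["eef_pos"]+T[:,2]*.054
print("joints",np.round(o["joint_pos"],3),"grasp pt",g.round(4),"yaw",np.degrees(np.arctan2(T[1,0],T[0,0])).round(2),T[:,2].round(4),"to go",(T.T@(np.array([.598,.248,.145])-g)*1000).round(1))
E
python3 st.py
```

```text
joints [0.297 0.552 0.393 1.417 0.07  3.141] grasp pt [0.6105 0.2077 0.2212] yaw 17.07 [-0.0251  0.0658 -0.9975] to go [  0.2 -36.8  79. ]
```

Joint 6 is at its limit, which is why the tool tilted and stalled. I'll use the half-turn-equivalent grasp and turn back the other way.

Request:
step_arm:
  rows:
    - [[0,0,0],-10]
    - [[0,0,0],-20]
    - [[0,0,0],-30]
    - [[0,0,0],-40]
    - [[0,0,0],-50]
    - [[0,0,0],-60]
    - [[0,0,0],-70]
    - [[0,0,0],-80]
    - [[0,0,0],-90]
    - [[0,0,0],-90]
    - [[0,0,0],-90]
    - [[0,0,0],-90]

```text
clock: 9.82
eef_pos: [0.6117, 0.2041, 0.2747]
tool_rot: [0.595, 0.803, 0.019, -0.03]
ft_force: [0.1, -0.5, 0.1]
grip_width: 0.0508
grasp_force: 0.0
```

```bash
python3 st.py
```

```text
joints [0.297 0.552 0.393 1.417 0.07  1.571] grasp pt [0.6103 0.2076 0.2208] yaw 106.97 [-0.0258  0.0656 -0.9975] to go [36.8  0.5 78.6]
```

Request:
step_arm:
  rows:
    - [[10,0,0],-10]
    - [[20,0,0],-20]
    - [[30,0,0],-30]
    - [[37,0,0],-40]
    - [[37,0,0],-50]
    - [[37,0,0],-60]
    - [[37,0,0],-70]
    - [[37,0,0],-80]
    - [[37,0,0],-85.8]
    - [[37,0,0],-85.8]
    - [[37,0,0],-85.8]

```text
clock: 11.2
eef_pos: [0.6008, 0.2393, 0.2771]
tool_rot: [-0.111, 0.993, 0.034, -0.009]
ft_force: [-0.3, 0.3, 0.5]
grip_width: 0.051
grasp_force: 0.0
```

```bash
python3 st.py; python3 - <<'E'
from h import *
s,sd=bot.camera("side");t,td=bot.camera("top")
a=cv2.resize(s[150:270,150:278],(400,375),interpolation=cv2.INTER_CUBIC)
b=cv2.resize(t[130:205,170:250],(400,375),interpolation=cv2.INTER_CUBIC)
cv2.imwrite("pics/c2.png",np.hstack([a,b])[:,:,::-1])
E
```

```text
joints [0.354 0.553 0.4   1.42  0.071 0.131] grasp pt [0.5994 0.2429 0.2233] yaw -167.23 [-0.0261  0.0655 -0.9975] to go [-0.6 -0.2 78.4]
```

View pics/c2.png

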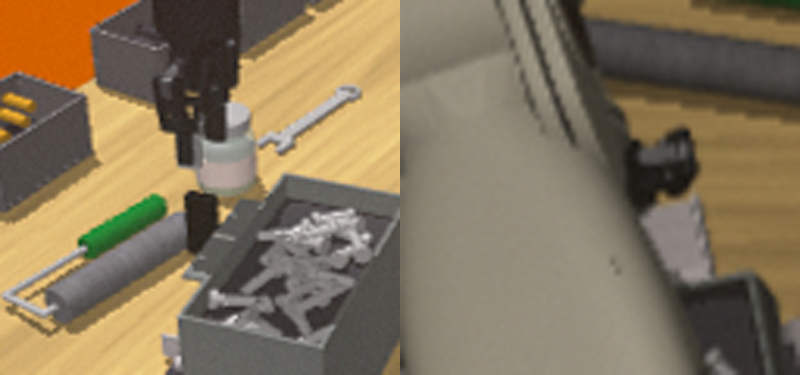

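The gripper (left crop, fingers at (200,130)) stands over the handle at (200,220), with its opening across the slide. Descending and gripping.

Request:
step_arm:
  rows:
    - [[0,0,30],0]
    - [[0,0,60],0]
    - [[0,0,78],0]
    - [[0,0,78],0]
    - [[0,0,78],0]

```text
clock: 11.92
eef_pos: [0.5993, 0.2446, 0.2003]
tool_rot: [-0.112, 0.993, 0.034, -0.009]
ft_force: [-0.2, -0.1, 0.0]
grip_width: 0.0513
grasp_force: 0.0
```

Request:
step_arm:
  rows:
    - [[0,0,0],0]
    - [[0,0,0],0]
    - [[0,0,0],0]
    - [[0,0,0],0]
    - [[0,0,0],0]
    - [[0,0,0],0]
  claw: 1

```text
clock: 12.68
eef_pos: [0.5991, 0.2453, 0.2006]
tool_rot: [-0.112, 0.993, 0.034, -0.008]
ft_force: [-0.0, 5.2, 3.8]
grip_width: 0.0146
grasp_force: 59.1
```

```bash
python3 st.py
```

```text
joints [0.364 0.588 0.26  1.241 0.07  0.138] grasp pt [0.5978 0.2488 0.1468] yaw -167.07 [-0.0237  0.0658 -0.9976] to go [-0.  -1.   1.7]
```

The shutter handle is gripped in the shut position. Opening it slowly to half travel.

Request:
step_arm:
  rows:
    - [[0,5,0.3],0]
    - [[0,10,0.7],0]
    - [[0,15,1],0]
    - [[0,20,1.4],0]
    - [[0,25,1.7],0]
    - [[0,30,2.1],0]
    - [[0,35,2.4],0]
    - [[0,35,2.4],0]
    - [[0,35,2.4],0]
    - [[0,35,2.4],0]

```text
clock: 13.92
eef_pos: [0.5925, 0.2746, 0.2007]
tool_rot: [-0.11, 0.993, 0.029, -0.007]
ft_force: [0.9, -7.1, 6.7]
grip_width: 0.0141
grasp_force: 59.5
```

```bash
python3 st.py; python3 - <<'E'
from h import *
o=bot.get_obs();print(o["grip_width"],o["grasp_force"],o["ft_force"])
s,sd=bot.camera("side");t,td=bot.camera("top");np.savez("3.npz",s=s,sd=sd)
W=cloud("side",sd);W0=cloud("side",np.load("1.npz")["sd"])
a=cv2.resize(s[190:265,170:250],(800,600)[:2] and (640,600),interpolation=cv2.INTER_CUBIC)
cv2.imwrite("pics/c3.png",a[:,:,::-1])
E
```

```text
joints [0.413 0.598 0.278 1.247 0.06  0.191] grasp pt [0.5914 0.2776 0.1468] yaw -167.31 [-0.0214  0.0566 -0.9982] to go [  0.  -30.4  -0. ]
0.014145077608625137 59.541690394689795 [ 0.93486411 -7.12124389  6.67864597]
```

View pics/c3.png

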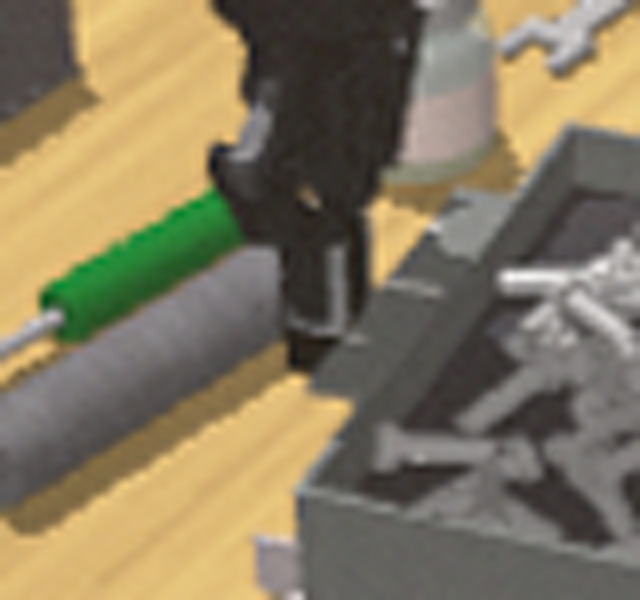

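The gripper holds the handle (around (320,330)) just short of the long line at (410,285). Measured travel is 30 mm because the arm gives a little under the spring, so I'll add the rest.

Request:
step_arm:
  rows:
    - [[0,2,0.1],0]
    - [[0,4,0.3],0]
    - [[0,6,0.4],0]
    - [[0,6,0.4],0]
    - [[0,6,0.4],0]
    - [[0,6,0.4],0]
    - [[0,6,0.4],0]
    - [[0,6,0.4],0]

```text
clock: 15.02
eef_pos: [0.5913, 0.2799, 0.2007]
tool_rot: [-0.11, 0.993, 0.029, -0.007]
ft_force: [0.7, -9.8, 5.9]
grip_width: 0.014
grasp_force: 58.9
```

```bash
python3 st.py; python3 - <<'E'
from h import *
s,sd=bot.camera("side");W=cloud("side",sd);u=np.array([-.2215,.975])
# visible handle stub below the fingers: dark pixels at handle height, +y face
x=W[...,:2]@np.array([.975,.2215]);y=W[...,:2]@u
m=(sd>0)&(W[...,2]>.104)&(W[...,2]<.122)&(s.max(-1)<70)&(x>.61)&(x<.67)&(y>.08)&(y<.2)
print(m.sum(),np.percentile(y[m],[5,50,95]))
W=cloud("side",np.load("1.npz")["sd"]);s0=np.load("1.npz")["s"];x=W[...,:2]@np.array([.975,.2215]);y0=W[...,:2]@u
m=(W[...,2]>.104)&(W[...,2]<.122)&(s0.max(-1)<70)&(x>.61)&(x<.67)&(y0>.08)&(y0<.2)
print(m.sum(),np.percentile(y0[m],[5,50,95]))
a=cv2.resize(s[190:265,170:250],(640,600),interpolation=cv2.INTER_CUBIC)
cv2.imwrite("pics/c4.png",a[:,:,::-1])
E
```

```text
joints [0.421 0.6   0.282 1.248 0.059 0.2  ] grasp pt [0.5902 0.2829 0.1468] yaw -167.34 [-0.0211  0.0557 -0.9982] to go [  0.  -35.8  -0.3]
23 [0.14957055 0.15184686 0.15445117]
28 [0.11363994 0.1177273  0.11951512]
```

View pics/c4.png

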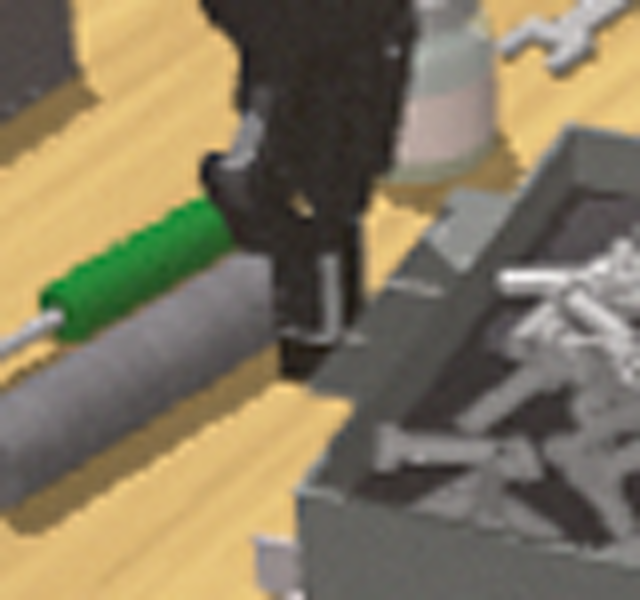

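The wrist moved 35.0 mm, the handle stub in the images moved about 34–35 mm, and the spring force reads 9.8 N against the expected 10 N. All three agree on half travel, so I'm handing in while holding.

```bash
python3 -c "
from workcell import bot
print(bot.job_done())"
```

```text
the job is handed in; nothing more can be done
None
```

I turned the knob to the third mark and released it, then opened the shutter to half travel (about 35 mm). I handed the job in at about 15 s, still holding the shutter against its spring and without touching the loose things on the bench; no verdict came back.

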